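# Lower the heavy cover of the flask case

### The arm

A 6-joint arm with a two-finger parallel gripper is mounted at the origin on the work surface. World frame = base frame: x ahead of the robot, y to its left, z up, the work surface at z = 0. Lengths are in mm, angles in degrees, forces in N, time in s.
With the tool pointing down it reaches from about 325 to 775 mm from the base axis. Payload 5.5 kg.
Tool frame: the origin (TCP) lies at the very end of the fingers, on their centre line; the grasp point (between the pads) lies 19 mm behind it (bot.grasp_offset is the distance from the TCP to the grasp point, in mm); z points along the fingers, y is the line along which they close (so a half turn about z gives the same grasp; the last joint's range is limited). The gripper opens to 85 mm and grips with 20 to 120 N. Pads are 22 mm wide; open, the fingers measure 114 mm over their backs; the gripper's body (76 mm by 85 mm) begins 54 mm behind the grasp point. The pads swing forward as they close: fully open they stand 13 mm farther back than shut.
Start: joints at [62.355, 5.22, 70.514, -0, 104.267, -3.249], TCP at [247.836, 546.437, 231.275] pointing down, gripper open.
Joint ranges: [-164.24, 164.24], [-49.07, 125.15], [9.68, 141.18], [-86.29, 266.29], [3.28, 154.24], [-151.56, 151.56]. Speed limits (degrees/s): [147.25, 147.25, 172.46, 180, 180, 180].

### API

Orientations are given as a 3x3 rotation matrix whose columns are the frame's x, y, z axes.
In Python, from bench import bot, kin, readout, optics, nets gives the robot as it stands. The module is installed in compiled form; this text tells all that it offers. Calls block until the motion is done:
- bot.movep(position, orientation): joint-space move of the TCP to a pose.
- bot.move_l(position, v=150, rot=None): straight line of the TCP; rot=None keeps the orientation; v is the mean speed in mm/s.
- bot.movej(angles): joint-space move.
- bot.ungrasp() and bot.grab(grip_force=None): open the fingers fully, or close them until they stop; grip_force is the grip in N (None keeps the last).
- bot.pause(seconds).
- kin.inverse_kinematics(position, orientation): joint angles nearest the present ones, or None.
- readout.read_state(): the state.
- optics.read_camera(name): name is "side" or "top" or "wrist"; returns the picture (480x640x3 uint8, red, green, blue); there is no depth.
- optics.calibration(name): a dict with "vfov" (degrees; the focal length in pixels is half the picture's height over the tangent of half this angle, whatever the lens; pixels are square), "cx", "cy" (the principal point, pixels), "rvec" (rotation vector, rad) and "tvec" (3), from world to camera coordinates, as OpenCV has them; the wrist camera has in their place "tool_from_camera" (4x4, takes a point from camera to tool coordinates, whose origin is the TCP and whose axes are the flange's). Camera axes: x right, y down, z forward; pixel columns grow to the right and rows downward; lengths in mm; the calibration is good to about 2 mm. A picture is of the moment at which its call begins: read the wrist's pose just before it. calibration takes no time and is no camera call.
A pose or a line that the arm cannot do raises bot.PlanningError and nothing moves.
- bot.sign_off(): hands the job in; it is judged then, once.
Trained networks look in the newest picture that a camera, given by its name, has taken for a name from the list of things; names that differ only in an ending like _2 or _b are one class to them, and where a whole thing is asked for, a point or a joint stands for the part that bears it (a point fixed in the world has none). Each returns a list of dicts, best first, with "confidence" (0 to 1); they miss things now and then, are a little off and sometimes report something else, mostly with a low value. They report only what shows in the picture. A call takes as long as a camera call.
- nets.trace(thing, camera): "mask" (480x640 bool, what is visible of it) and "location" ([column, row] in pixels, amid what is visible of it).
The state is a dict: "time": time; "joint_positions": joint angles; "qd": joint speeds; "joint_torque": joint torques, N m; "eef_pos": TCP position; "ee_rot": TCP orientation; "wrist_force": force on the tool from outside, world axes, zero at the start; "ft_torque": the same for the moment, N m; "finger_gap": opening from 0.0 (shut) to 1.0 (fully open); "finger_force": force on a finger pad.
Only numpy, scipy, OpenCV 4.12 (cv2) and the standard library are available. Lean on these libraries where they do the work, as an engineer would, in place of code of your own. Each camera call takes 0.05 s, during which the arm holds its last target. There are 200 camera calls.

### The job

Close the larger of the two open sample cases, the wide one with the flasks standing in it: push its heavy cover down slowly all the way until it is fully shut, without letting it slam. Leave the cover of the smaller case standing as it is.

Things in the scene. Friction and masses are not known exactly. Their poses are not given: they have to be found in the camera images.
- cover (a joint): Opening angle of the large case's cover in rad: 0 is shut; starts between 0.8 and 1.3, leaning towards its case's front. Aluminium plate 200 mm (hinge to front edge) x 240 x 12 mm, 0.9 kg, on stiff friction hinges: it stays at any angle where it is left and must be pushed all the way (1 to 6 N at 170 mm from the hinge). Over 1 rad/s (200 mm/s at the edge) in the last 0.5 rad is a slam.
- case_hinge (a point): Fixed point: middle of the large case's hinge line, on top of its far wall. x level, from case front to hinge; y along the hinge; z up. Grey box 200 (x) x 240 (y) x 105 mm high, on a wooden riser of 3 to 53 mm; two flasks inside, below its rim. At opening a the 12 mm plate's underside runs from here along (-cos a, 0, sin a); its outer face looks along (sin a, 0, cos a).
- cover_edge (a point): Middle of the large cover's front edge, on its outer (upper) face, 200 mm from the hinge; moves with it. x along the cover to the hinge, y along the hinge, z out of the outer face. 12 mm higher than the point case_hinge when shut. A thin 12 x 50 mm finger tab sticks out of the edge here (look only).
- small_cover_edge (a point): The same point on the smaller case's cover, which must stay as it is. That case is of the same make but 200 x 160 x 105 mm and empty, on its own riser, its cover 200 x 160 x 12 mm, also half open. Which case stands left and which right varies.

How it is judged:
By the outcome, as a careful person would: the job done as asked, in the order asked, and still so for the second after the job is handed in, with the robot touching nothing.
It also fails if it takes over 35 s, if anything falls off the work surface, if the arm or the gripper's body presses on something with over 40 N, if the wrist force passes 120 N, or if a joint passes its speed limit or range.

## Working session

There is one attempt and no reset: what is moved stays moved. The work goes in short steps, each a Python script; the robot and the scene stay as the last script left them, time stands still between calls to the robot, and variables do not carry over. Pictures are saved under pics/ and viewed, at most 10 in all, crops included, and the job is handed in when it is done.

```bash
mkdir -p pics
python3 - <<'E'
from bench import bot,kin,readout,optics,nets
import cv2,numpy as np
for c in ["side","top"]:
    im=optics.read_camera(c); k=optics.calibration(c); print(c,k)
    for t in ["cover","cover_edge","small_cover_edge"]:
        for d in nets.trace(t,c)[:3]:
            ys,xs=np.where(d["mask"]); print(t,round(d["confidence"],2),d["location"],len(xs),xs.min(),xs.max(),ys.min(),ys.max())
    cv2.imwrite(f"pics/{c}1.png",im[:,:,::-1])
s=readout.read_state();print(s["time"],s["ee_rot"])
E
```

```text
side {'vfov': 57.70854272476557, 'cx': 312.1031652359169, 'cy': 233.21377294878428, 'rvec': array([ 2.17494735, -0.14766163,  0.04725612]), 'tvec': array([-530.50876471,  191.66114486,  799.57094073])}
cover 0.56 [328.6, 320.6] 15767 275 389 198 444
cover_edge 0.55 [330.4, 319.1] 15228 275 388 199 443
small_cover_edge 0.74 [296.8, 157.5] 1523 271 330 107 211
top {'vfov': 45.823709160228404, 'cx': 323.29649676140167, 'cy': 236.38567531776462, 'rvec': array([ 2.21910543, -2.15704692,  0.08322445]), 'tvec': array([ -17.78060922,  515.99227901, 1149.21892149])}
cover 0.7 [465.1, 222.5] 7851 391 545 181 262
cover_edge 0.65 [463.1, 220.8] 7916 391 545 181 263
small_cover_edge 0.87 [185.6, 211.7] 4583 126 243 189 237
0.4 [[-9.10704929e-01  4.13057528e-01 -1.07484759e-04]
 [ 4.13057542e-01  9.10704904e-01 -2.09559079e-04]
 [ 1.13269418e-05 -2.35243877e-04 -9.99999972e-01]]
```

View pics/side1.png

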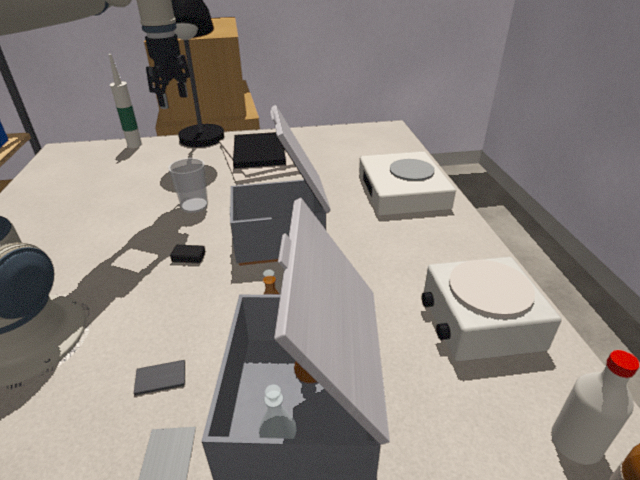

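View pics/top1.png

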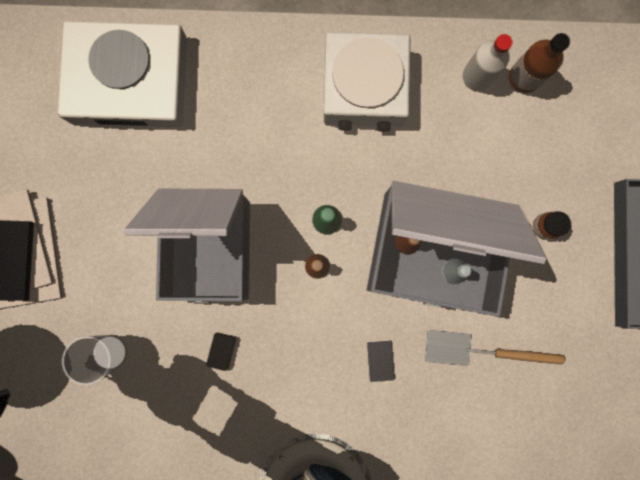

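The large case is on the right: its cover spans about (391,184)–(545,262) in the top view and sits in the foreground of the side view. The masks match, so I'll fit cover pose and opening angle to them.

```bash
cat > fit.py <<'E'
from bench import bot,kin,readout,optics,nets
import cv2,numpy as np
from scipy.optimize import differential_evolution
def proj(c,P):
    k=optics.calibration(c); f=240/np.tan(np.radians(k["vfov"]/2))
    K=np.array([[f,0,k["cx"]],[0,f,k["cy"]],[0,0,1.]])
    return cv2.projectPoints(np.asarray(P,float),k["rvec"],k["tvec"],K,None)[0][:,0]
def axes(yaw): return np.array([np.cos(yaw),np.sin(yaw),0]),np.array([-np.sin(yaw),np.cos(yaw),0]),np.array([0,0,1.])
def plate(p,W):
    x,y,z,yaw,a=p; X,Y,Z=axes(yaw); u=-np.cos(a)*X+np.sin(a)*Z; n=np.sin(a)*X+np.cos(a)*Z
    return [np.array([x,y,z])+s*u+w*Y+t*n for s in(0,200) for w in(-W/2,W/2) for t in(0,12)]
def fit(name,W,lo,hi,cams=("top","side")):
    ms={}
    for c in cams:
        optics.read_camera(c); d=nets.trace(name,c)
        if d: ms[c]=cv2.morphologyEx(d[0]["mask"].astype(np.uint8),cv2.MORPH_OPEN,np.ones((13,13)))
    def cost(p):
        r=0
        for c,m in ms.items():
            im=np.zeros((480,640),np.uint8)
            cv2.fillConvexPoly(im,cv2.convexHull(np.round(proj(c,plate(p,W))*16).astype(np.int32)),1,shift=4)
            r+=1-(im&m).sum()/(im|m).sum()
        return r/len(ms)
    r=differential_evolution(cost,list(zip(lo,hi)),seed=0,popsize=12,maxiter=120,tol=1e-6)
    return r.x,r.fun
E
python3 - <<'E'
from fit import *
p,f=fit("cover",240,[350,-420,100,-.6,.5],[800,-20,170,.6,1.4]); print(p.round(3),f)
q,g=fit("small_cover_edge",160,[350,20,100,-.6,.5],[800,450,170,.6,1.4]); print(q.round(3),g)
np.save("p.npy",p)
for c in("top","side"):
    im=optics.read_camera(c)[:,:,::-1].copy()
    for v,W in((p,240),(q,160)):
        X,Y,Z=axes(v[3]);P=plate(v,W)
        # case box: rim
        P+= [v[:3]-s*X+w*Y-h*Z for h in(0,105) for s,w in((0,-W/2),(0,W/2),(200,W/2),(200,-W/2))]
        Q=np.round(proj(c,P)).astype(int)
        for i,j in((0,2),(2,6),(6,4),(4,0),(1,3),(3,7),(7,5),(5,1),(8,9),(9,10),(10,11),(11,8),(12,13),(13,14),(14,15),(15,12)):
            cv2.line(im,Q[i].tolist(),Q[j].tolist(),(0,255,0) if i<8 else (0,0,255),1)
    cv2.imwrite(f"pics/{c}2.png",im)
E
```

```text
Traceback (most recent call last):
  File "fit.py", line 24, in fit
    r=differential_evolution(cost,list(zip(lo,hi)),seed=0,popsize=12,maxiter=120,tol=1e-6)
  File "fit.py", line 21, in cost
    cv2.fillConvexPoly(im,cv2.convexHull(np.round(proj(c,plate(p,W))*16).astype(np.int32)),1,shift=4)
                                                  ~~~~^^^^^^^^^^^^^^
  File "fit.py", line 5, in proj
    k=optics.calibration(c); f=240/np.tan(np.radians(k["vfov"]/2))
ValueError: time passes only in moves, steps and waits
```

```bash
sed -i 's/^def proj/CAL={c:optics.calibration(c) for c in("top","side")}\ndef proj/; s/k=optics.calibration(c); f=/k=CAL[c]; f=/' fit.py
cat > a.py <<'E'
from fit import *
p,f=fit("cover",240,[350,-420,100,-.6,.5],[800,-20,170,.6,1.4]); print(p.round(3),f)
q,g=fit("small_cover_edge",160,[350,20,100,-.6,.5],[800,450,170,.6,1.4]); print(q.round(3),g)
np.save("p.npy",p); np.save("q.npy",q)
for c in("top","side"):
    im=optics.read_camera(c)[:,:,::-1].copy()
    for v,W in((p,240),(q,160)):
        X,Y,Z=axes(v[3]);P=plate(v,W)
        P+= [v[:3]-s*X+w*Y-h*Z for h in(0,105) for s,w in((0,-W/2),(0,W/2),(200,W/2),(200,-W/2))]
        Q=np.round(proj(c,P)).astype(int)
        for i,j in((0,2),(2,6),(6,4),(4,0),(1,3),(3,7),(7,5),(5,1),(8,9),(9,10),(10,11),(11,8),(12,13),(13,14),(14,15),(15,12)):
            cv2.line(im,Q[i].tolist(),Q[j].tolist(),(0,255,0) if i<8 else (0,0,255),1)
    cv2.imwrite(f"pics/{c}2.png",im)
print(readout.read_state()["time"])
E
python3 a.py; python3 -c "
import cv2,numpy as np
a=cv2.imread('pics/top2.png')[150:330,100:580];b=cv2.imread('pics/side2.png')[90:480,200:420]
c=np.zeros((390,700,3),np.uint8);c[:180,:480]=a;c[:,480:]=b;cv2.imwrite('pics/both2.png',c)"
```

```text
[ 5.87134e+02 -2.40689e+02  1.34911e+02 -1.61000e-01  1.02200e+00] 0.038364009710498304
[5.83540e+02 2.35988e+02 1.00071e+02 3.40000e-02 1.10400e+00] 0.5140981489453293
1.1
```

View pics/both2.png

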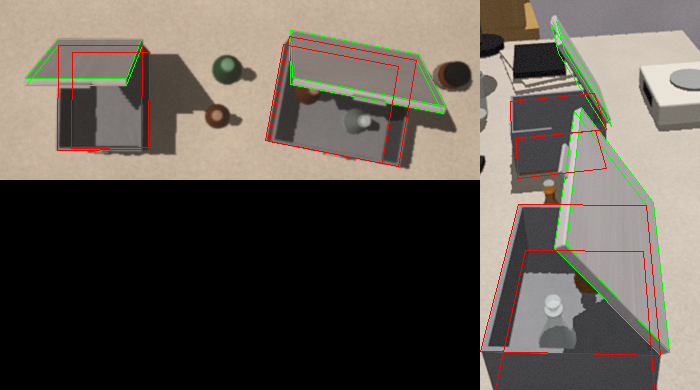

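Large cover: hinge (587, −241, 135), yaw −0.16, opening 1.02 rad. The outlines match in both views. The small cover's plate matches too. Now I'll move over behind the large cover and push along the arc, watching the force.

```bash
cat > push.py <<'E'
from fit import *
p=np.load("p.npy"); X,Y,Z=axes(p[3]); H=p[:3]; R=np.column_stack([-X,Y,-Z])
if np.linalg.det(R)<0: raise SystemExit("det")
def tcp(a,gap=0,r=170): return H+r*(-np.cos(a)*X+np.sin(a)*Z)+(12+gap)*(np.sin(a)*X+np.cos(a)*Z)+11*X
def st():
    s=readout.read_state(); return s["time"],s["eef_pos"],np.asarray(s["wrist_force"])
E
python3 - <<'E'
from push import *
bot.grab(20)
e=st()[1]
bot.move_l([e[0],e[1],420],v=200)
t=tcp(p[4],30); bot.movep([t[0],t[1],420],R)
bot.move_l(t,v=150)
f0=st()[2]; print(st(),f0)
for g in range(24,-12,-4):
    bot.move_l(tcp(p[4],g),v=40); s=st(); print(g,s[0],(s[2]-f0).round(1))
    if np.linalg.norm(s[2]-f0)>1.5: break
np.save("f0.npy",f0)
cv2.imwrite("pics/side3.png",optics.read_camera("side")[:,:,::-1])
E
```

```text
(6.8333, array([ 546.03848071, -233.94915318,  303.19653659]), array([-0.61090346, -0.40856679,  0.27344313])) [-0.61090346 -0.40856679  0.27344313]
24 7.1333 [ 0.9 -0.1 -0.7]
20 7.3833 [0.9 0.8 0.2]
16 7.6333 [0.8 0.9 0.5]
12 7.8833 [0.3 1.7 0.3]
```

View pics/side3.png

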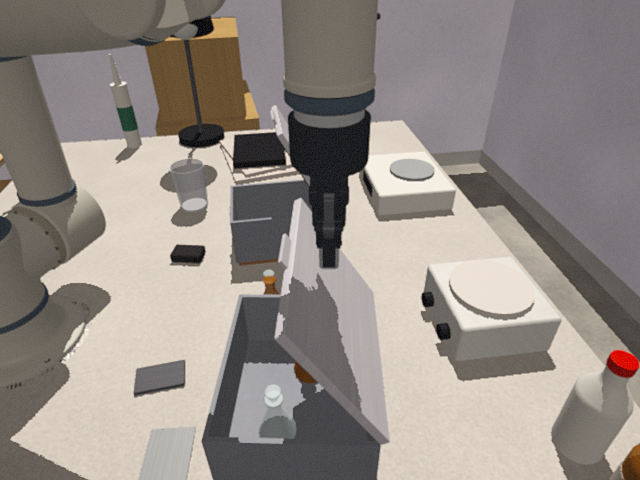

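The closed fingers (tip at about 328,262) sit just behind the outer face with a small gap and nothing else touched. Pushing along the arc now.

Run:
```python
from push import *
f0=np.load("f0.npy")
for a in np.r_[p[4],np.linspace(p[4]-.08,0.06,12)]:
    bot.move_l(tcp(a),v=45); s=st(); d=s[2]-f0; print(round(a,2),round(s[0],2),d.round(1))
    if np.linalg.norm(d)>25: raise SystemExit("force")
# seat: step down until the cover is on the rim
for k in range(22):
    a=.06-k*.006
    bot.move_l(tcp(a),v=25); s=st(); d=s[2]-f0; print(round(a*170,1),round(s[0],2),s[1][2].round(1),d.round(1))
    if d[2]>18: break
for c in("side","top"): cv2.imwrite(f"pics/{c}4.png",optics.read_camera(c)[:,:,::-1])
```

```text
1.02 8.35 [0.9 0.6 0.2]
0.94 8.8 [2.8 0.2 1. ]
0.86 9.25 [ 0.7  0.  -1. ]
0.78 9.7 [ 0.8  0.  -0.5]
0.7 10.15 [ 1.   1.2 -1. ]
0.62 10.6 [ 0.5 -0.1  0.4]
0.54 11.05 [ 0.5  1.2 -0.2]
0.46 11.5 [-0.4  0.9 -0.1]
0.38 11.95 [ 0.9  0.7 -0.6]
0.3 12.4 [ 0.4 -0.3 -0.5]
0.22 12.85 [1.1 0.5 0. ]
0.14 13.3 [ 1.3  0.3 -0.1]
0.06 13.75 [ 0.3  0.2 -0.1]
10.2 14.0 157.1 [ 0.8 -0.7 -0.5]
9.2 14.25 156.0 [ 1.2 -0.  -0.2]
8.2 14.5 155.2 [0.5 0.6 0.5]
7.1 14.75 154.2 [1.3 1.5 2. ]
6.1 15.0 153.0 [1.4 1.  1. ]
5.1 15.25 151.9 [1.  0.2 1.2]
4.1 15.5 150.9 [2.  0.5 1.4]
3.1 15.75 149.8 [ 1.5  0.5 -0.2]
2.0 16.0 149.0 [2.2 0.9 1.8]
1.0 16.25 148.9 [0.5 1.6 6.3]
0.0 16.5 148.9 [-0.8  2.   9.6]
-1.0 16.75 148.9 [-3.2  2.8 14.8]
-2.0 17.0 148.8 [-3.9  4.4 18. ]
```

View pics/side4.png

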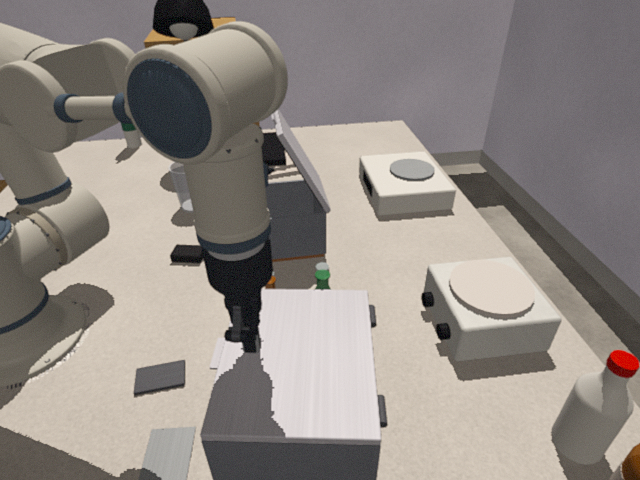

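The cover lies flat on the case (rim line about row 437), and the tip has met a hard stop at z = 148.9 with 18 N. The small cover is unchanged. Next I retreat and check.

Run:
```python
from push import *
e=st()[1]; bot.move_l([e[0],e[1],e[2]+20],v=40); bot.move_l([e[0],e[1],330],v=150); 
bot.movep([330,-60,330],R)
P,c=fit("cover",240,p-[10,10,10,.05,0],p+[10,10,10,.05,0]-[0,0,0,0,p[4]-.15],("top","side")); print(P.round(3),c,st()[0])
im=np.hstack([optics.read_camera(c)[90:480,100:500,::-1] for c in("side","top")]); cv2.imwrite("pics/b5.png",im)
```

```text
Traceback (most recent call last):
  File "fit.py", line 25, in fit
    r=differential_evolution(cost,list(zip(lo,hi)),seed=0,popsize=12,maxiter=120,tol=1e-6)
ValueError: An upper bound is less than the corresponding lower bound.
```

Run:
```python
from push import *
im=np.hstack([optics.read_camera(c)[90:480,s:s+400,::-1] for c,s in(("side",100),("top",200))]); cv2.imwrite("pics/b5.png",im)
d=np.array([8,8,8,.04,0]); lo=p-d; hi=p+d; lo[4]=-.1; hi[4]=.2
P,c=fit("cover",240,lo,hi); print(P.round(3),c,st())
```

```text
[ 5.87064e+02 -2.42927e+02  1.39103e+02 -1.64000e-01 -1.50000e-02] 0.028204936389279456 (20.3417, array([330.16699178, -60.22492869, 329.88737787]), array([-0.13032901, -0.24897279, -0.37823013]))
```

View pics/b5.png

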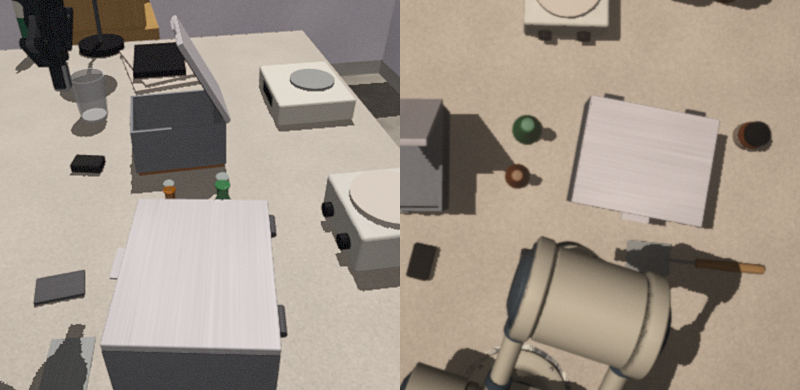

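The large cover is flush with its rim all round (fitted angle about 0), the small cover still stands open, and the arm is clear.

```bash
python3 -c "
from bench import bot
print(bot.sign_off())"
```

```text
the job is handed in; nothing more can be done
None
```

I pushed the large case's cover slowly down to its stop so it is fully shut, left the small cover standing open, and handed the job in at about 20 s with the arm clear.

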